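Index the labelling table by one slot

ROBOT

A 6-joint arm with a two-finger parallel gripper is mounted at the origin on a cart in front of the work surface, level with it; the furniture and walls round the work are solid. World frame = base frame: x ahead of the robot, y to its left, z up, the work surface at z = 0. Lengths are in m, angles in rad, forces in N, time in s.
With the tool pointing down it reaches from about 0.3 to 0.75 m from the base axis. Payload 8.5 kg.
Tool frame: the origin (TCP) lies on the centre line of the jaws, within the pads' length; the fingertips stand 25 mm ahead of it and the grasp point (between the pads) lies 6 mm ahead of it (r.finger_overhang is the distance from the TCP to the fingertips, in m); z points along the fingers, x is the direction in which the jaws open and shut, and the axes are right-handed (so a half turn about z gives the same grasp; the last joint's range is limited). The gripper opens to 85 mm and grips with 20 to 120 N. Pads are 22 mm wide; open, the fingers measure 114 mm over their backs; the gripper's body (76 mm by 85 mm) begins 54 mm behind the grasp point. The pads swing forward as they close: fully open they stand 13 mm farther back than shut.
Start: joints at [0.96, 0.381, 1.297, -0, 1.464, -0.215], TCP at [0.212, 0.507, 0.256] pointing down, gripper open.
Joint ranges: [-3.11, 3.11], [-0.89, 2.33], [0.22, 2.48], [-1.42, 4.56], [0.17, 2.85], [-2.88, 2.88]. Speed limits (rad/s): [2.39, 2.39, 3.14, 3.14, 3.14, 3.14].

INTERFACE

Orientations are given as a unit quaternion [x, y, z, w].
In Python, from bench import r, optics gives the robot as it stands.
- The arm moves only by the shell command python3 -m crank 'ROWS' [OPENING] [FORCE]. ROWS is JSON, a list of rows, each an object with "linear": the shift along the tool's x, y, z in units of 40 mm (1.0 is 40 mm), a list of three; "rotation": the turn, a rotation vector about the tool's x, y, z in units of 8 degrees (1.0 is 8 degrees), a list of three. A call has exactly 10 rows; each row is the pose to reach, as a shift and turn from the pose commanded when the call began, along the tool's axes at that moment; what a row does not reach only later rows make up. A row lasts 1/10 s, in which the tool goes at most 50 mm and 8.59 degrees, less where a joint would pass 70% of its speed; a pose out of reach is approached as far as the arm can. A call with a gripper value outside its range is refused whole. OPENING is the finger opening in mm, from 0 to 85.4, set as the call begins (- or left out, the last holds). The fingers move at their own pace and stop on an object; FORCE is the grip in N (left out, the last holds). Time passes only in rows, so rows that repeat a pose let the fingers close, or fill a call up. It gives the time, the measured TCP pose, the force and the opening at its end, in the units of the state.
- r.get_state(): the state, without advancing time (a new reading comes with each control period).
- optics.snapshot(name): name is "scene" or "top" or "wrist"; returns a dict with "color" (400x640x3 uint8, blue, green, red), "range_z" (400x640 float32, m along the optical axis (not along the pixel's ray), 0 where there is no reading), "intrinsics" (3x3 intrinsics, pixels), "dist" ([k1, k2, p1, p2, k3] as OpenCV has them; the pictures are not rectified), "extrinsics" (4x4, takes a point from camera to world coordinates). Camera axes: x right, y up, looking along -z (the intrinsics and any distortion apply to the point x, -y, -z); pixel columns grow to the right and rows downward; lengths in m; the calibration is good to about 2 mm. A picture is of the moment at which its call begins.
- r.sign_off(): hands the job in, once; it reports no verdict.
The state is a dict: "t": time; "joints": joint angles; "joint_vel": joint speeds; "effort": joint torques, N m; "ee_pos": TCP position; "ee_rot": TCP orientation; "ft_force": force on the tool from outside, world axes, zero at the start; "ft_torque": the same for the moment, N m; "grip_width": opening from 0.0 (shut) to 1.0 (fully open).
Only numpy, scipy, OpenCV 4.12 (cv2) and the standard library are available. Lean on these libraries where they do the work, as an engineer would, in place of code of your own. Each camera call takes 0.05 s, during which the arm holds its last target. There are 200 camera calls.

TASK

Index the round labelling table one slot clockwise, as seen from above: with the fingertips press the red plunger cap down to free the table, turn the table to the very next slot of its ring, and let the plunger spring fully up so that it locks the table there. Press and push only: do not grip the plunger or jam it down hard, leave the balm tin sitting in its nest, and leave the label roll, the oil bottle and the masking tape where they are.

Things in the scene. Friction and masses are not known exactly. Their poses are not given: they have to be found in the camera images.
- index_base: fixed round green base, 240 mm across, 8 mm high, origin at the centre of its underside on the turning axis, z up. It carries a fixed steel ring (inner radius 97 mm, outer 115 mm, 30 to 40 mm above the bench) with six radial slots 16 mm wide, 60 degrees apart, one in the direction of the base's own -x axis, where the table starts locked
- table_centre (a point): centre of the top face of the turning aluminium plate (radius 94 mm, top 52 mm above the bench), on the turning axis
- turntable (a joint): angle of the turning plate, rad, growing clockwise seen from above; near 0 (within 0.03 play) when locked in its first slot, 1.047 (60 degrees) at the next slot. It stays where it is left (turning friction 0.12 N m plus 0.15 N m s/rad)
- plunger (a joint): how far the spring plunger is pressed down, m: 0 fully up, 0.012 fully down. 3.5 N starts it, 6 N holds it at 7 mm, 8 N at the end stop. Its tooth is free of the ring once pressed more than 7 mm (10 mm is a good depth). Let go between slots it rises only to about 7 mm, the tooth under the ring; within about 0.025 rad of a slot it springs fully up and locks
- cap_top (a point): centre of the flat top of the red plunger cap (38 mm across, 14 mm thick), 98 mm above the bench when up. The plunger stands on the turning plate, 85 mm from the turning axis, and travels round with it. A fingertip pressing on the cap at working depth carries the table round by friction
- tooth (a point): outer end of the brass locking tooth (10 mm wide) on the plunger's foot, 111 mm from the turning axis and 37 mm above the bench when up; it reaches out into a slot of the ring and goes down with the plunger, under the ring
- tin_centre (a point): centre, half-way up, of the white round balm tin (90 mm across, 32 mm high, its top 84 mm above the bench), standing loose in a shallow nest (lip 6 mm high) in the middle of the turning plate; it turns with it
- label_roll_centre (a point): bystander: standing green and white roll of labels, 60 mm across, 74 mm high; its centre half-way up
- oil_bottle_centre (a point): bystander: clear bottle with black cap, 50 mm across, 102 mm high; its centre half-way up
- masking_tape_centre (a point): bystander: roll of tan masking tape lying flat, 98 mm across, 25 mm high; its centre half-way up

How it is judged:
By the outcome, as a careful person would: the job done as asked, in the order asked, and still so for the second after the job is handed in, with the robot touching nothing.
It also fails if it takes over 38 s, if anything falls off the work surface, if the arm or the gripper's body presses on something with over 40 N, if the wrist force passes 120 N, or if a joint passes its speed limit or range.

## Working session

There is one attempt and no reset: what is moved stays moved. The work goes in short steps, Python scripts to look and compute and a shell command to move; the robot and the scene stay as the last step left them, time stands still between calls to the robot, and variables do not carry over. Pictures are saved under pics/ and viewed, about 8 in all and at most 12, crops included, and the job is handed in when it is done.

```bash
ls; mkdir -p pics; cat > h.py <<'E'
import numpy as np, cv2
from bench import r, optics
def snap(n,f=None):
    s=optics.snapshot(n)
    if f: cv2.imwrite('pics/'+f,s['color'])
    return s
def world(s):
    K,d,T=s['intrinsics'],np.array(s['dist'],float),np.array(s['extrinsics'])
    h,w=s['range_z'].shape
    u,v=np.meshgrid(np.arange(w),np.arange(h))
    p=cv2.undistortPoints(np.stack([u,v],-1).reshape(-1,1,2).astype(float),np.array(K),d).reshape(h,w,2)
    z=s['range_z'][...,None]
    c=np.concatenate([p[...,:1]*z,-p[...,1:]*z,-z],-1)
    return c@T[:3,:3].T+T[:3,3]
E
python3 - <<'E'
from h import *
for n in ('top','scene'):
    s=snap(n,n+'0.png'); np.savez('/tmp/%s0.npz'%n,**s)
print(r.get_state(), r.finger_overhang)
E
```

```text
pics
{'t': 0.1, 'joints': array([ 9.59721487e-01,  3.81162043e-01,  1.29814053e+00,  2.11652278e-05,
        1.46356763e+00, -2.15285010e-01]), 'joint_vel': array([ 4.65459636e-04, -1.55816460e-03, -3.30019235e-03,  6.76417584e-04,
       -1.22778221e-03, -7.81198008e-05]), 'effort': array([ 4.37526396e-03, -4.49219584e+01, -2.31658924e+01, -1.52914454e-04,
        3.62023304e-03, -2.69826239e-05]), 'ee_pos': array([0.21191215, 0.50730917, 0.25577053]), 'ee_rot': array([ 8.32327645e-01,  5.54283577e-01, -5.98859656e-04,  2.22510652e-04]), 'ft_force': array([0.33666071, 0.24644253, 0.54230414]), 'ft_torque': array([-0.01734589,  0.01593675,  0.00649758]), 'grip_width': 0.9989440703088102} 0.025
```

View pics/top0.png

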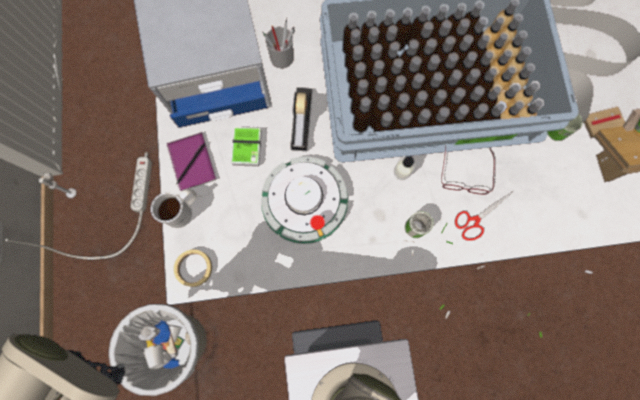

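View pics/scene0.png

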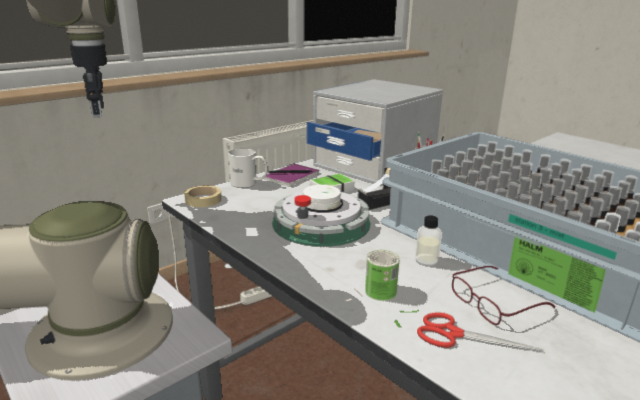

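The top view shows the table near pixel (304,199), the red cap at (318,222) with the brass tooth just below it, the label roll at (419,225), the bottle at (405,165) and the tape at (193,268). Next I'll measure positions.

```bash
python3 - <<'E'
from h import *
from scipy.optimize import least_squares
for n in ('top','scene'):
    s=dict(np.load('/tmp/%s0.npz'%n)); W=world(s); c=s['color'].astype(int)
    red=(c[...,2]>150)&(c[...,1]<70)&(c[...,0]<70)&(abs(W[...,2]-.098)<.008)
    P=W[red]; print(n,'cap',red.sum(),P.mean(0), (P.min(0)+P.max(0))/2, np.ptp(P,0))
    def circ(m,R):
        Q=W[m][:,:2]; f=least_squares(lambda q:np.hypot(*(Q-q).T)-R,Q.mean(0)); return f.x
    near=np.hypot(W[...,0]-P[:,0].mean(),W[...,1]-P[:,1].mean())<.22
    tin=near&(abs(W[...,2]-.084)<.005)&(c.min(-1)>120)
    Q=W[tin]; print('tin',len(Q),Q.mean(0),(Q.min(0)+Q.max(0))/2,np.ptp(Q,0))
    pl=near&(abs(W[...,2]-.052)<.004)
    Q=W[pl]; print('plate',len(Q),Q.mean(0),(Q.min(0)+Q.max(0))/2,np.ptp(Q,0))
    g=near&(abs(W[...,2]-.008)<.005)&(c[...,1]>c[...,2]+20)&(c[...,1]<160)
    Q=W[g]; print('green',len(Q),(Q.min(0)+Q.max(0))/2,np.ptp(Q,0))
    if n=='top':
        for nm,(u,v) in dict(roll=(419,225),bottle=(405,165),tape=(193,268)).items(): print(nm,W[v-8:v+9:4,u-8:u+9:4].reshape(-1,3).round(3)[::5].tolist())
        x=cv2.resize(s['color'][140:260,240:370],None,fx=5,fy=5,interpolation=cv2.INTER_CUBIC); cv2.imwrite('pics/crop.png',x)
E
```

```text
top cap 123 [0.46498232 0.03367533 0.09841827] [0.4656163  0.03387286 0.09799141] [0.03119443 0.0285006  0.0114335 ]
tin 889 [0.5466086  0.0605445  0.08504726] [0.5471102  0.06062275 0.08401699] [0.08910909 0.08906112 0.0099037 ]
plate 2374 [0.54947251 0.06266563 0.05236395] [0.55493672 0.02952789 0.05199968] [0.20768477 0.24826119 0.00798222]
green 222 [0.54392668 0.0580654  0.00803093] [0.22782311 0.22936839 0.00992937]
roll [[0.451, -0.206, 0.073], [0.441, -0.204, 0.074], [0.431, -0.203, 0.072], [0.421, -0.202, 0.066], [0.415, -0.207, 0.037]]
bottle [[0.638, -0.215, 0.001], [0.606, -0.198, 0.067], [0.595, -0.196, 0.068], [0.586, -0.196, 0.059], [0.58, -0.198, 0.041]]
tape [[0.428, 0.397, -0.001], [0.417, 0.399, -0.004], [0.406, 0.397, 0.004], [0.396, 0.4, -0.002], [0.385, 0.399, 0.003]]
scene cap 91 [0.45943632 0.02887584 0.09610672] [0.46070491 0.0305727  0.09511704] [0.03261842 0.03116782 0.00666296]
tin 480 [0.54444647 0.05050762 0.08360518] [0.55208423 0.0037437  0.08407433] [0.21127513 0.19854021 0.00966077]
plate 1090 [0.53154036 0.03015324 0.05123935] [0.5544798  0.02775914 0.05197464] [0.20779695 0.24987699 0.00792919]
green 961 [0.53124506 0.05063988 0.00639688] [0.21377061 0.22346019 0.00676397]
```

View pics/crop.png

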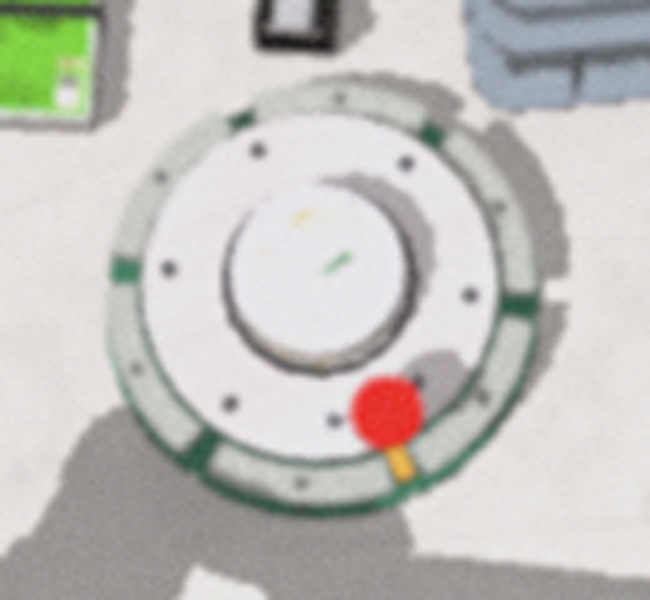

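Cap centre ≈ (0.465, 0.034, 0.098) and axis ≈ (0.5465, 0.060). They are 85.6 mm apart, against 85 expected, and the cap heading is about 198°. The next slot clockwise is at about 138°. First move: shut the fingers and hover over the cap.

```bash
cat >> h.py <<'E'
from scipy.spatial.transform import Rotation as Ro
def units(target,frm=None):
    s=r.get_state(); R=Ro.from_quat(s['ee_rot']).as_matrix()
    return (R.T@(np.array(target)-(s['ee_pos'] if frm is None else frm))/.04).round(3)
E
python3 -c "
from h import *
print(units([.465,.0337,.175]))"
python3 -m crank '[{"linear":[-0.85,1.04,0.2],"rotation":[0,0,0]},{"linear":[-1.7,2.08,0.4],"rotation":[0,0,0]},{"linear":[-2.55,3.12,0.6],"rotation":[0,0,0]},{"linear":[-3.4,4.16,0.8],"rotation":[0,0,0]},{"linear":[-4.25,5.2,1.0],"rotation":[0,0,0]},{"linear":[-5.1,6.24,1.2],"rotation":[0,0,0]},{"linear":[-5.95,7.28,1.4],"rotation":[0,0,0]},{"linear":[-6.8,8.32,1.6],"rotation":[0,0,0]},{"linear":[-7.65,9.36,1.8],"rotation":[0,0,0]},{"linear":[-8.49,10.4,2.0],"rotation":[0,0,0]}]' 0 20
python3 -c "
from h import *
print(units([.465,.0337,.175]),r.get_state()['ee_rot'])"
```

```text
[-8.483 10.404  2.027]
t: 1.1
ee_pos: [0.4453, 0.0691, 0.1823]
ee_rot: [0.832, 0.554, -0.0, -0.0]
ft_force: [0.3, 0.3, 0.8]
grip_width: -0.001
[-0.627  0.796  0.183] [ 8.32424713e-01  5.54138150e-01 -1.97547311e-05 -8.27642033e-05]
```

```bash
Z='x'; python3 -m crank '[{"linear":[0,0,0],"rotation":[0,0,0]},{"linear":[0,0,0],"rotation":[0,0,0]},{"linear":[0,0,0],"rotation":[0,0,0]},{"linear":[0,0,0],"rotation":[0,0,0]},{"linear":[0,0,0],"rotation":[0,0,0]},{"linear":[0,0,0],"rotation":[0,0,0]},{"linear":[0,0,0],"rotation":[0,0,0]},{"linear":[0,0,0],"rotation":[0,0,0]},{"linear":[0,0,0],"rotation":[0,0,0]},{"linear":[0,0,0],"rotation":[0,0,0]}]'
python3 - <<'E'
from h import *
print(units([.465,.0337,.175]))
snap('wrist','w1.png'); s=snap('scene'); cv2.imwrite('pics/s1.png',cv2.resize(s['color'][120:270,240:420],None,fx=4,fy=4))
E
```

```text
t: 2.1
ee_pos: [0.4448, 0.0711, 0.1826]
ee_rot: [0.832, 0.554, -0.0, -0.0]
ft_force: [-0.4, 0.2, -0.1]
grip_width: -0.003
[-0.669  0.826  0.191]
```

View pics/s1.png

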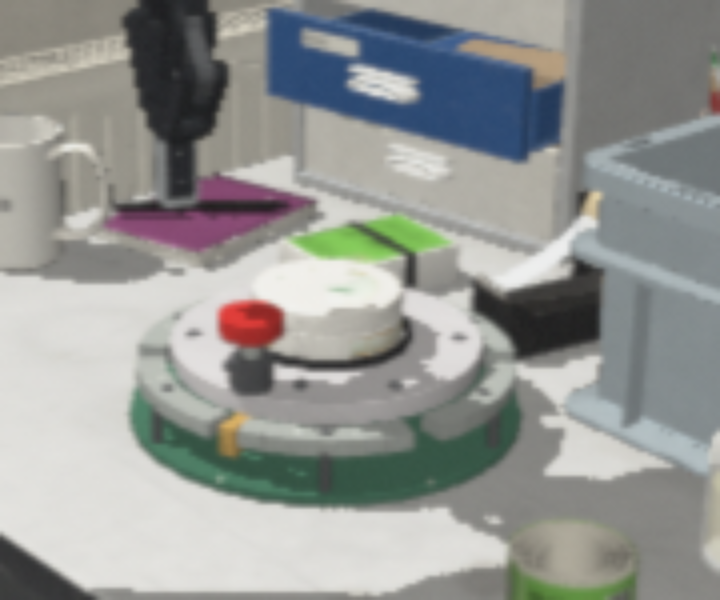

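View pics/w1.png

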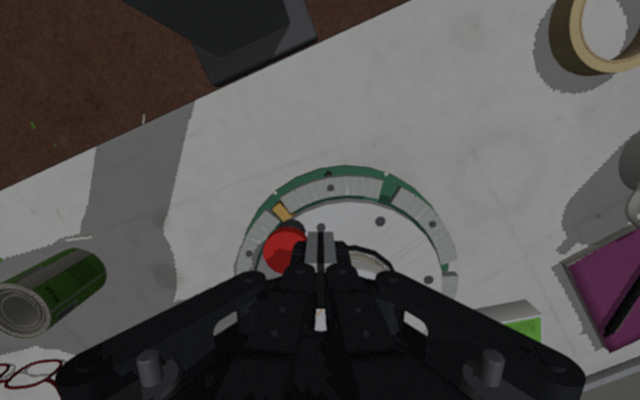

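Scene crop: the cap is up at (250,322) with the tooth in its slot at (232,435). Wrist view: the shut fingertips are at (320,245), beside the cap at (283,248). I'll cross-check the cap position and axis with the wrist camera.

```bash
python3 - <<'E'
from h import *
s=snap('wrist'); W=world(s); c=s['color'].astype(int)
m=(c[...,2]>110)&(c[...,1]<70)&(c[...,0]<70)&(abs(W[...,2]-.098)<.006)
P=W[m]; print(len(P),P.mean(0),(P.min(0)+P.max(0))/2,np.ptp(P,0))
cv2c=cv2.minEnclosingCircle(P[:,:2].astype(np.float32)); print(cv2c)
# gold tooth
g=(c[...,2]>130)&(c[...,0]<90)&(c[...,1]>80)&(abs(W[...,2]-.037)<.01)&(W[...,0]<.6)
print('tooth',g.sum(),W[g].mean(0))
s=dict(np.load('/tmp/top0.npz')); W=world(s); c=s['color'].astype(int)
g=(c[...,2]>150)&(c[...,0]<110)&(c[...,1]>90)&(abs(W[...,2]-.037)<.012)&(W[...,0]<.6)&(abs(W[...,1])<.2)
print('tooth top',g.sum(),W[g].mean(0))
print('slots',[W[140+v//5,240+u//5].round(4).tolist() for u,v in ((205,450),(518,303),(125,270),(432,132),(243,120))])
E
```

```text
585 [0.45604402 0.03222649 0.09910463] [0.45617393 0.03245942 0.09915399] [0.0169162  0.03523338 0.00392242]
((0.4614340662956238, 0.03245942294597626), 0.017819201573729515)
tooth 123 [0.44951908 0.02757248 0.03807587]
tooth top 26 [0.44868526 0.03040636 0.03659683]
slots [[0.4735, 0.1323, 0.0049], [0.5326, -0.0455, 0.0098], [0.5777, 0.1642, 0.0101], [0.637, -0.013, 0.0042], [0.6552, 0.0916, 0.0093]]
```

All views agree: the axis is (0.5468, 0.0605), the cap (0.466, 0.034), the slot directions 197.9° and 138°. Now move over the cap and down to about 4 mm above it.

```bash
python3 -m crank '[{"linear":[-0.33,0.42,0],"rotation":[0,0,0]},{"linear":[-0.65,0.845,0],"rotation":[0,0,0]},{"linear":[-0.65,0.845,0.2],"rotation":[0,0,0]},{"linear":[-0.65,0.845,0.5],"rotation":[0,0,0]},{"linear":[-0.65,0.845,0.8],"rotation":[0,0,0]},{"linear":[-0.65,0.845,1.1],"rotation":[0,0,0]},{"linear":[-0.65,0.845,1.25],"rotation":[0,0,0]},{"linear":[-0.65,0.845,1.35],"rotation":[0,0,0]},{"linear":[-0.65,0.845,1.39],"rotation":[0,0,0]},{"linear":[-0.65,0.845,1.39],"rotation":[0,0,0]}]'
python3 -c "
from h import *
s=snap('scene');x=r.get_state();print(x['ee_pos'],x['ft_force']);cv2.imwrite('pics/s2.png',cv2.resize(s['color'][150:250,260:380],None,fx=5,fy=5,interpolation=2))"
```

```text
t: 3.25
ee_pos: [0.466, 0.0342, 0.1272]
ee_rot: [0.832, 0.554, 0.0, 0.0]
ft_force: [0.7, -0.3, 0.6]
grip_width: -0.003
[0.46610888 0.03419225 0.12732001] [ 0.53967271 -0.20595611  0.0400266 ]
```

View pics/s2.png

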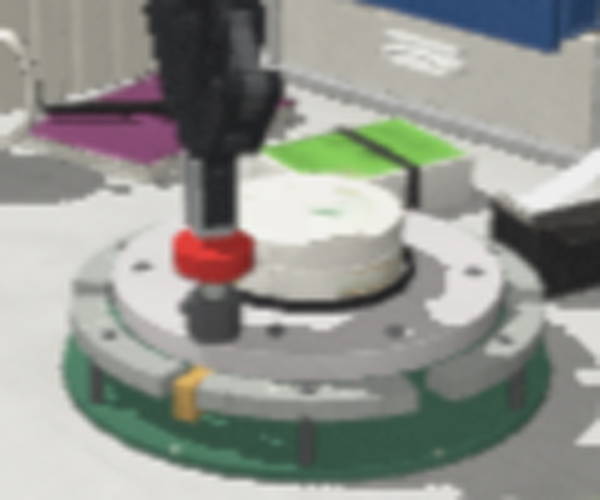

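The fingers sit centred just above the cap at (213,240). Press down gradually and check the force.

```bash
python3 -m crank '[{"linear":[0,0,0.05],"rotation":[0,0,0]},{"linear":[0,0,0.1],"rotation":[0,0,0]},{"linear":[0,0,0.13],"rotation":[0,0,0]},{"linear":[0,0,0.17],"rotation":[0,0,0]},{"linear":[0,0,0.2],"rotation":[0,0,0]},{"linear":[0,0,0.23],"rotation":[0,0,0]},{"linear":[0,0,0.26],"rotation":[0,0,0]},{"linear":[0,0,0.29],"rotation":[0,0,0]},{"linear":[0,0,0.32],"rotation":[0,0,0]},{"linear":[0,0,0.32],"rotation":[0,0,0]}]'
python3 -c "
from h import *
print(np.mean([ (snap('scene'),r.get_state()['ft_force'])[1] for _ in range(3)],0),r.get_state()['ee_pos'])"
```

```text
t: 4.3
ee_pos: [0.4661, 0.0341, 0.1143]
ee_rot: [0.832, 0.554, 0.0, 0.0]
ft_force: [-0.9, 0.2, 5.6]
grip_width: 0.003
[-0.91989796 -0.05618608  5.989201  ] [0.46610721 0.03408791 0.11437588]
```

```bash
python3 -m crank '[{"linear":[0,0,0.02],"rotation":[0,0,0]},{"linear":[0,0,0.04],"rotation":[0,0,0]},{"linear":[0,0,0.055],"rotation":[0,0,0]},{"linear":[0,0,0.055],"rotation":[0,0,0]},{"linear":[0,0,0.055],"rotation":[0,0,0]},{"linear":[0,0,0.055],"rotation":[0,0,0]},{"linear":[0,0,0.055],"rotation":[0,0,0]},{"linear":[0,0,0.055],"rotation":[0,0,0]},{"linear":[0,0,0.055],"rotation":[0,0,0]},{"linear":[0,0,0.055],"rotation":[0,0,0]}]'
python3 - <<'E'
from h import *
print(np.mean([ (snap('scene'),r.get_state()['ft_force'])[1] for _ in range(3)],0),r.get_state()['ee_pos'])
s=snap('scene'); cv2.imwrite('pics/s3.png',cv2.resize(s['color'][150:250,260:380],None,fx=5,fy=5,interpolation=2))
R=Ro.from_quat(r.get_state()['ee_rot']).as_matrix()
a=np.radians(198-1.5*np.arange(41)); p=np.c_[.085*np.cos(a),.085*np.sin(a),0*a]
for k in range(4):
    print(((p[10*k+1:10*k+11]-p[10*k])@R/.04).round(2)[:,:2].tolist())
E
```

```text
t: 5.45
ee_pos: [0.4661, 0.0341, 0.1123]
ee_rot: [0.832, 0.554, 0.0, 0.0]
ft_force: [-1.5, 0.4, 6.5]
grip_width: 0.001
[-0.97371731  0.69016852  5.54684147] [0.46612375 0.03408824 0.11224409]
[[0.04, -0.04], [0.09, -0.07], [0.13, -0.1], [0.18, -0.14], [0.22, -0.17], [0.27, -0.2], [0.32, -0.23], [0.37, -0.25], [0.41, -0.28], [0.46, -0.3]]
[[0.05, -0.02], [0.1, -0.05], [0.15, -0.07], [0.21, -0.09], [0.26, -0.1], [0.31, -0.12], [0.36, -0.14], [0.42, -0.15], [0.47, -0.16], [0.53, -0.17]]
[[0.05, -0.01], [0.11, -0.02], [0.17, -0.02], [0.22, -0.03], [0.28, -0.03], [0.33, -0.04], [0.39, -0.04], [0.44, -0.04], [0.5, -0.03], [0.55, -0.03]]
[[0.06, 0.0], [0.11, 0.01], [0.17, 0.02], [0.22, 0.03], [0.28, 0.04], [0.33, 0.05], [0.38, 0.06], [0.44, 0.08], [0.49, 0.1], [0.54, 0.11]]
```

View pics/s3.png

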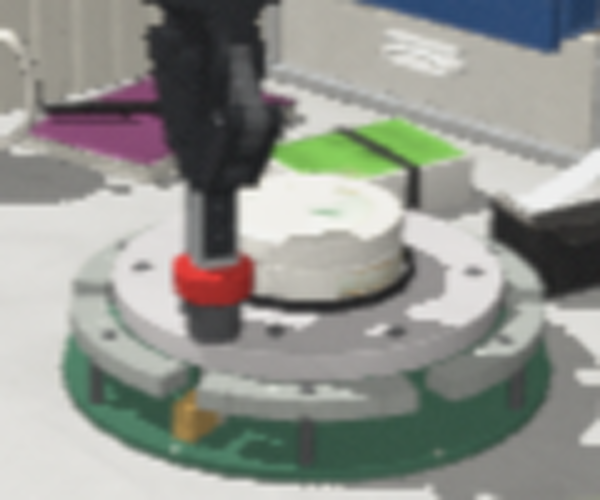

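The tooth (195,415) is now clearly below the ring. Turn the first 15°.

```bash
python3 -m crank '[{"linear":[0.04,-0.04,0],"rotation":[0,0,0]},{"linear":[0.09,-0.07,0],"rotation":[0,0,0]},{"linear":[0.13,-0.1,0],"rotation":[0,0,0]},{"linear":[0.18,-0.14,0],"rotation":[0,0,0]},{"linear":[0.22,-0.17,0],"rotation":[0,0,0]},{"linear":[0.27,-0.2,0],"rotation":[0,0,0]},{"linear":[0.32,-0.23,0],"rotation":[0,0,0]},{"linear":[0.37,-0.25,0],"rotation":[0,0,0]},{"linear":[0.41,-0.28,0],"rotation":[0,0,0]},{"linear":[0.46,-0.3,0],"rotation":[0,0,0]}]'
cat >> h.py <<'E'
A=np.array([.5468,.0605])
def cap():
    for n in ('scene','top'):
        s=snap(n); W=world(s); c=s['color'].astype(int)
        m=(c[...,2]>110)&(c[...,1]<75)&(c[...,0]<75)&(abs(W[...,2]-.09)<.02)&(np.hypot(W[...,0]-A[0],W[...,1]-A[1])<.12)
        g=(c[...,2]>110)&(c[...,2]-c[...,0]>50)&(c[...,1]-c[...,0]>20)&(abs(W[...,2]-.03)<.015)&(np.hypot(W[...,0]-A[0],W[...,1]-A[1])<.125)
        for l,k in (('cap',m),('tooth',g)):
            if k.sum()>3:
                P=W[k].mean(0); d=P[:2]-A; print(n,l,k.sum(),P.round(4),'zmax',W[k][:,2].max().round(4),'r',np.hypot(*d).round(4),'ang',np.degrees(np.arctan2(d[1],d[0])%6.2832).round(1))
    s2=r.get_state(); d=s2['ee_pos'][:2]-A
    print('tcp',s2['ee_pos'].round(4),'r',np.hypot(*d).round(4),'ang',np.degrees(np.arctan2(d[1],d[0])%6.2832).round(2),s2['ft_force'].round(1))
E
python3 -c "
from h import *
cap();s=snap('scene'); cv2.imwrite('pics/s4.png',cv2.resize(s['color'][150:250,260:380],None,fx=5,fy=5,interpolation=2))"
```

```text
t: 6.65
ee_pos: [0.4626, 0.0554, 0.1124]
ee_rot: [0.832, 0.554, 0.0, 0.001]
ft_force: [0.1, -2.0, 6.1]
grip_width: -0.002
scene cap 108 [0.4539 0.0425 0.0826] zmax 0.0885 r 0.0947 ang 190.9
scene tooth 24 [0.4398 0.0485 0.0192] zmax 0.025 r 0.1077 ang 186.4
tcp [0.4626 0.0557 0.1124] r 0.0844 ang 183.29 [ 0.6 -0.6  6.1]
```

View pics/s4.png

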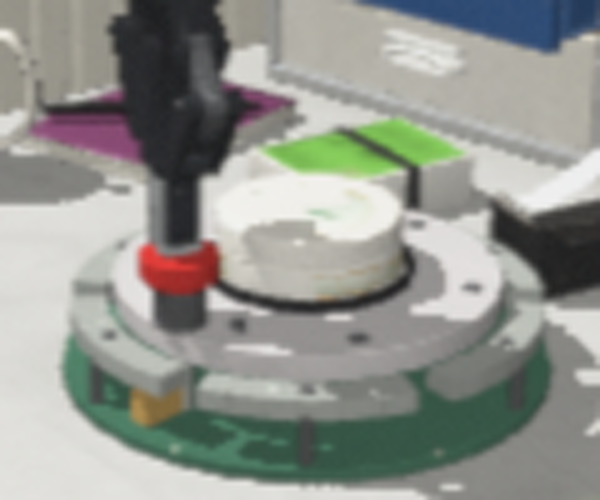

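The table follows the finger: cap at (178,265), tooth under the ring at (157,405). Turn another 30°.

```bash
python3 -m crank '[{"linear":[0.05,-0.02,0],"rotation":[0,0,0]},{"linear":[0.1,-0.05,0],"rotation":[0,0,0]},{"linear":[0.15,-0.07,0],"rotation":[0,0,0]},{"linear":[0.21,-0.09,0],"rotation":[0,0,0]},{"linear":[0.26,-0.1,0],"rotation":[0,0,0]},{"linear":[0.31,-0.12,0],"rotation":[0,0,0]},{"linear":[0.36,-0.14,0],"rotation":[0,0,0]},{"linear":[0.42,-0.15,0],"rotation":[0,0,0]},{"linear":[0.47,-0.16,0],"rotation":[0,0,0]},{"linear":[0.53,-0.17,0],"rotation":[0,0,0]}]'
python3 -m crank '[{"linear":[0.05,-0.01,0],"rotation":[0,0,0]},{"linear":[0.11,-0.02,0],"rotation":[0,0,0]},{"linear":[0.17,-0.02,0],"rotation":[0,0,0]},{"linear":[0.22,-0.03,0],"rotation":[0,0,0]},{"linear":[0.28,-0.03,0],"rotation":[0,0,0]},{"linear":[0.33,-0.04,0],"rotation":[0,0,0]},{"linear":[0.39,-0.04,0],"rotation":[0,0,0]},{"linear":[0.44,-0.04,0],"rotation":[0,0,0]},{"linear":[0.5,-0.03,0],"rotation":[0,0,0]},{"linear":[0.55,-0.03,0],"rotation":[0,0,0]}]'
python3 -c "
from h import *
cap()"
```

```text
t: 7.8
ee_pos: [0.4643, 0.0777, 0.1123]
ee_rot: [0.832, 0.554, 0.0, 0.001]
ft_force: [-0.6, -1.1, 7.3]
grip_width: 0.003
t: 8.8
ee_pos: [0.4716, 0.0985, 0.1123]
ee_rot: [0.832, 0.554, 0.0, 0.0]
ft_force: [-0.2, -2.1, 6.7]
grip_width: -0.002
scene cap 110 [0.4611 0.0826 0.0827] zmax 0.0879 r 0.0885 ang 165.5
tcp [0.4717 0.0986 0.1123] r 0.0842 ang 153.07 [-0.2 -0.8  6.4]
```

```bash
python3 -m crank '[{"linear":[0.06,0,0],"rotation":[0,0,0]},{"linear":[0.11,0.01,0],"rotation":[0,0,0]},{"linear":[0.17,0.02,0],"rotation":[0,0,0]},{"linear":[0.22,0.03,0],"rotation":[0,0,0]},{"linear":[0.28,0.04,0],"rotation":[0,0,0]},{"linear":[0.33,0.05,0],"rotation":[0,0,0]},{"linear":[0.38,0.06,0],"rotation":[0,0,0]},{"linear":[0.44,0.08,0],"rotation":[0,0,0]},{"linear":[0.49,0.1,0],"rotation":[0,0,0]},{"linear":[0.54,0.11,0],"rotation":[0,0,0]}]'
python3 - <<'E'
from h import *
cap();s=snap('scene'); cv2.imwrite('pics/s5.png',cv2.resize(s['color'][150:250,260:380],None,fx=5,fy=5,interpolation=2))
# cap from wrist
s=snap('wrist'); W=world(s); c=s['color'].astype(int)
m=(c[...,2]>110)&(c[...,1]<75)&(c[...,0]<75)&(abs(W[...,2]-.088)<.008)
P=W[m]; print(len(P),P.min(0),P.max(0))
cv2.imwrite('pics/w5.png',s['color'])
E
```

```text
t: 9.9
ee_pos: [0.4839, 0.1167, 0.1123]
ee_rot: [0.832, 0.554, 0.0, 0.0]
ft_force: [0.1, -1.5, 7.3]
grip_width: -0.001
scene cap 101 [0.4708 0.1001 0.0829] zmax 0.088 r 0.0857 ang 152.5
tcp [0.4841 0.1169 0.1123] r 0.0843 ang 138.05 [-0.3 -1.3  7.4]
1318 [0.46106028 0.09099232 0.08683992] [0.48405128 0.12727696 0.09105767]
```

View pics/s5.png

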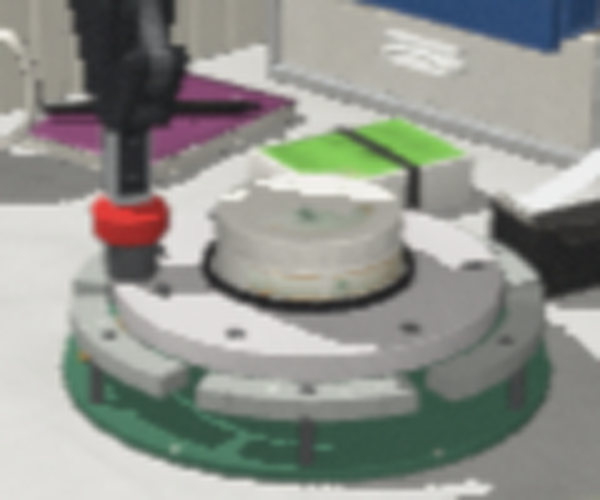

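View pics/w5.png

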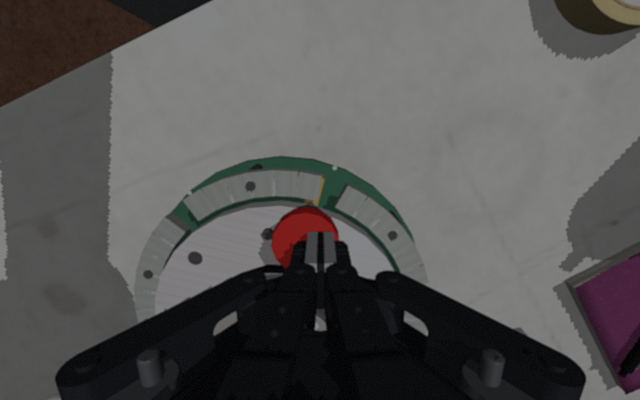

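The wrist view shows the slot at (331,192), with only a brass sliver of the tooth at its left edge (322,190). The cap is at (305,233), so it lags the finger by about 5–6° (friction slip). Push on another 5.5°, gently.

```bash
python3 -m crank '[{"linear":[0.02,0.01,0],"rotation":[0,0,0]},{"linear":[0.05,0.02,0],"rotation":[0,0,0]},{"linear":[0.07,0.03,0],"rotation":[0,0,0]},{"linear":[0.09,0.035,0],"rotation":[0,0,0]},{"linear":[0.12,0.045,0],"rotation":[0,0,0]},{"linear":[0.14,0.055,0],"rotation":[0,0,0]},{"linear":[0.165,0.065,0],"rotation":[0,0,0]},{"linear":[0.19,0.075,0],"rotation":[0,0,0]},{"linear":[0.19,0.075,0],"rotation":[0,0,0]},{"linear":[0.19,0.075,0],"rotation":[0,0,0]}]'
cat >> h.py <<'E'
def wr(f):
    s=snap('wrist'); W=world(s); c=s['color'].astype(int)
    m=(c[...,2]>110)&(c[...,1]<75)&(c[...,0]<75)&(abs(W[...,2]-.09)<.015)
    P=W[m]; e=np.array([P[:,0].min()+.019,(P[:,1].min()+P[:,1].max())/2]); 
    Q=P[P[:,0]<P[:,0].min()+.012][:,:2]
    # fit: circle R=.019 through outer edge points (extreme x per y-bin)
    from scipy.optimize import least_squares
    b=np.round(P[:,1]/.0015).astype(int); E=np.array([P[b==k][P[b==k][:,0].argmin()][:2] for k in np.unique(b)])
    f=least_squares(lambda q:np.hypot(*(E-q).T)-.019,e,loss='soft_l1',f_scale=.001).x
    for q in (e,f): d=q-A; print('wrist cap',len(P),q.round(4),'r',np.hypot(*d).round(4),'ang',np.degrees(np.arctan2(d[1],d[0])).round(1),'z',np.median(P[:,2]).round(4))
    g=(c[...,2]>90)&(c[...,2]-c[...,0]>40)&(c[...,1]-c[...,0]>15)&(W[...,2]<.05)&(np.hypot(W[...,0]-A[0],W[...,1]-A[1])<.122)&(np.hypot(W[...,0]-A[0],W[...,1]-A[1])>.09)
    if g.sum(): 
        a=np.degrees(np.arctan2(W[g][:,1]-A[1],W[g][:,0]-A[0])); print('tooth',g.sum(),a.min().round(1),a.max().round(1),np.median(W[g][:,2]).round(4))
    cv2.imwrite('pics/'+f_(f_name) if 0 else 'pics/w_last.png',cv2.resize(s['color'][130:280,200:440],None,fx=3,fy=3,interpolation=2))
E
python3 -c "
from h import *
cap(); wr(0)"
```

```text
t: 11.1
ee_pos: [0.4897, 0.1226, 0.1123]
ee_rot: [0.832, 0.554, 0.0, 0.0]
ft_force: [-0.1, -1.0, 6.6]
grip_width: 0.0
scene cap 104 [0.4757 0.1066 0.0828] zmax 0.0877 r 0.0847 ang 147.0
tcp [0.4897 0.1226 0.1123] r 0.0844 ang 132.6 [-0.4 -1.6  6.5]
wrist cap 1405 [0.485  0.1145] r 0.0821 ang 138.8 z 0.0885
wrist cap 1405 [0.4854 0.1149] r 0.082 ang 138.4 z 0.0885
tooth 344 135.8 141.8 0.0275
```

View pics/w_last.png

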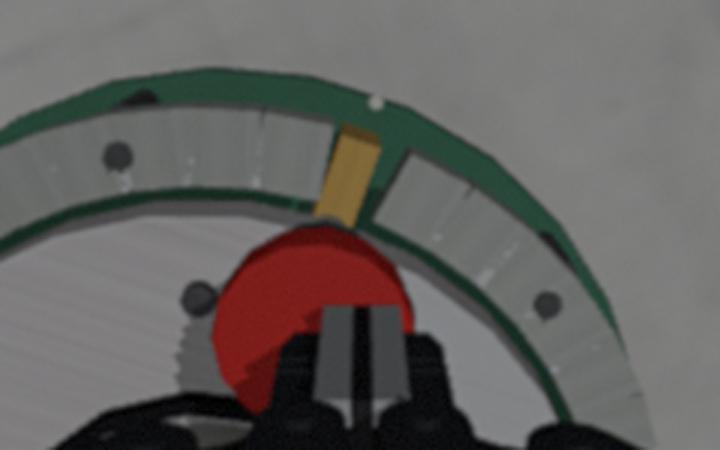

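The cap is at about 138.5° and the tooth lies inside the slot, slightly left of centre: tooth centre (350,175), slot centre about (362,175), roughly 1.5 mm off. Nudge about 0.9° more, then let the plunger rise.

```bash
python3 -m crank '[{"linear":[0.01,0.004,0],"rotation":[0,0,0]},{"linear":[0.02,0.008,0],"rotation":[0,0,0]},{"linear":[0.03,0.012,0],"rotation":[0,0,0]},{"linear":[0.03,0.012,0],"rotation":[0,0,0]},{"linear":[0.03,0.012,-0.05],"rotation":[0,0,0]},{"linear":[0.03,0.012,-0.1],"rotation":[0,0,0]},{"linear":[0.03,0.012,-0.15],"rotation":[0,0,0]},{"linear":[0.03,0.012,-0.2],"rotation":[0,0,0]},{"linear":[0.03,0.012,-0.3],"rotation":[0,0,0]},{"linear":[0.03,0.012,-0.45],"rotation":[0,0,0]}]'
python3 -c "
from h import *
cap(); wr(0)"
```

```text
t: 12.25
ee_pos: [0.4898, 0.1238, 0.1298]
ee_rot: [0.832, 0.554, -0.001, -0.001]
ft_force: [-0.7, -0.2, 0.1]
grip_width: -0.003
scene cap 117 [0.4788 0.11   0.0943] zmax 0.099 r 0.0841 ang 143.9
scene tooth 10 [0.473  0.1272 0.0364] zmax 0.0405 r 0.0995 ang 137.9
tcp [0.4903 0.1238 0.1305] r 0.0849 ang 131.73 [-0.4 -0.2 -0.2]
wrist cap 1519 [0.4859 0.1154] r 0.082 ang 138.0 z 0.0991
wrist cap 1519 [0.4862 0.1158] r 0.0821 ang 137.6 z 0.0991
tooth 308 135.1 141.2 0.0382
```

View pics/w_last.png

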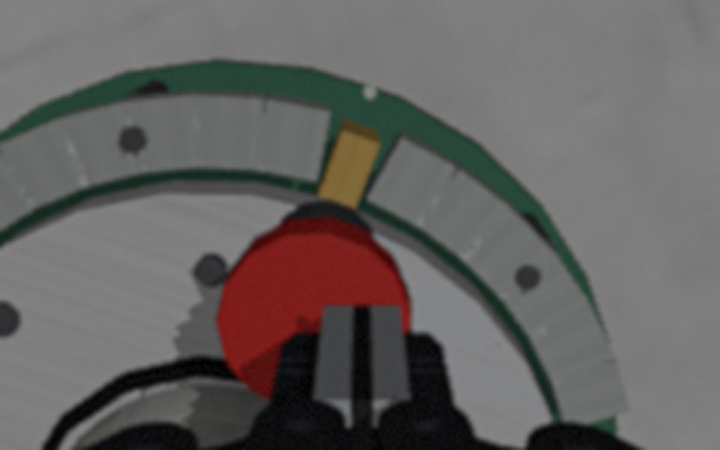

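The cap top is at 0.099 and the tooth at 0.038, centred in the slot at (350,165), so the plunger is fully up and locked. Retreat upward and back, then check by numbers, since the viewing allowance is used up.

```bash
python3 -m crank '[{"linear":[0,0,-0.5],"rotation":[0,0,0]},{"linear":[0,0,-1.2],"rotation":[0,0,0]},{"linear":[0,0,-2],"rotation":[0,0,0]},{"linear":[0.8,-1,-2.5],"rotation":[0,0,0]},{"linear":[1.6,-2,-3],"rotation":[0,0,0]},{"linear":[2.4,-3,-3],"rotation":[0,0,0]},{"linear":[3.2,-4,-3],"rotation":[0,0,0]},{"linear":[4,-5,-3],"rotation":[0,0,0]},{"linear":[4.8,-6,-3],"rotation":[0,0,0]},{"linear":[5.5,-7,-3],"rotation":[0,0,0]}]'
python3 - <<'E'
from h import *
cap()
s=snap('top'); W=world(s); c=s['color'].astype(int)
d=np.hypot(W[...,0]-A[0],W[...,1]-A[1]); t=(d<.1)&(abs(W[...,2]-.084)<.005)&(c.min(-1)>100)
Q=W[t]; print('tin',len(Q),Q.mean(0),np.ptp(Q,0))
for n in ('top','scene'):
    o=dict(np.load('/tmp/%s0.npz'%n)); s=snap(n); df=(abs(o['range_z']-s['range_z'])>.015)
    W0=world(o)
    for nm,p in dict(roll=(.441,-.204),bottle=(.595,-.197),tape=(.4,.4)).items():
        k=(np.hypot(W0[...,0]-p[0],W0[...,1]-p[1])<.06)&(W0[...,2]>.012); print(n,nm,'px',k.sum(),'changed depth',(df&k).sum())
print(r.get_state()['t'])
E
```

```text
t: 13.4
ee_pos: [0.3221, 0.4251, 0.2497]
ee_rot: [0.832, 0.554, -0.0, -0.0]
ft_force: [1.3, 0.2, -0.7]
grip_width: -0.0
scene cap 121 [0.4787 0.1101 0.0944] zmax 0.0989 r 0.0843 ang 143.9
top cap 145 [0.4841 0.1183 0.0984] zmax 0.1025 r 0.0853 ang 137.3
top tooth 22 [0.471  0.1304 0.038 ] zmax 0.0409 r 0.1031 ang 137.3
tcp [0.32   0.4271 0.2495] r 0.4311 ang 121.74 [ 1.  -0.6 -0.9]
tin 890 [0.54642465 0.06046461 0.08514424] [0.08917526 0.0883775  0.00996496]
top roll px 521 changed depth 2
top bottle px 993 changed depth 3
top tape px 330 changed depth 0
scene roll px 1356 changed depth 7
scene bottle px 2079 changed depth 6
scene tape px 216 changed depth 1
13.65
```

Cap 0.0984 high at 137.3° (started at 198°), tooth at 0.038 in the slot, tin unmoved, bystanders unchanged, robot clear. Handing in.

```bash
python3 -c "
from bench import r
print(r.sign_off())"
```

```text
the job is handed in; nothing more can be done
None
```

The table is indexed one slot clockwise and locked there, and the job was handed in at about 13.7 s of the 38 s allowed. I pressed the cap down about 10 mm with the shut fingertips. Friction on the cap carried the table round to the next slot, and then I let the plunger spring up.

- **Slip:** at the nominal 60° of finger travel the cap lagged by about 6°. I corrected this with two small pushes, guided by the wrist camera, before releasing.
- **Plunger and table:** with the arm clear, the top camera put the cap top at 98.4 mm (fully up is 98) and the tooth at 38 mm, up inside the slot. The cap had moved from about 198° to 137.3°, and the slot is at about 138°.
- **Other objects:** the tin centre was within about 0.3 mm of where it started. The label roll, oil bottle and masking tape showed no change in depth beyond a few noisy pixels.
- **Disagreement:** the scene camera gave the cap angle as 143.9°. It sees mostly the near side of the cap, so I trusted the top and wrist views, which put it at 137.3° and 137.6–138.0°.
- **Forces:** the largest vertical force I read while pressing was about 7.4 N, but I only sampled it between moves.

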